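Close the coral twist lid of the soaking jar

ROBOT

A 6-joint arm with a two-finger parallel gripper is mounted at the origin on the work surface. World frame = base frame: x ahead of the robot, y to its left, z up, the work surface at z = 0. Lengths are in m, angles in rad, forces in N, time in s.
With the tool pointing down it reaches from about 0.375 to 0.9 m from the base axis. Payload 3.1 kg.
Tool frame: the origin (TCP) lies at the centre of the arm's flange, where the gripper is bolted on; the fingertips stand 182 mm ahead of it and the grasp point (between the pads) lies 164 mm ahead of it; z points along the fingers, y is the line along which they close (so a half turn about z gives the same grasp; the last joint's range is limited). The gripper opens to 87 mm and grips with 3 to 60 N. Pads are 19 mm wide; open, the fingers measure 117 mm over their backs; the gripper's body (75 mm by 190 mm) begins 51 mm behind the grasp point.
Start: joints at [-1.286, 0.527, 1.433, -0, 1.181, -0.178], TCP at [0.279, -0.559, 0.405] pointing down, gripper open.
Joint ranges: [-3.08, 3.08], [-0.75, 2.2], [0.22, 2.44], [-1.43, 4.57], [0, 2.65], [-2.85, 2.85]. Speed limits (rad/s): [2.79, 2.79, 3.14, 3.14, 3.14, 3.14].

INTERFACE

Orientations are given as a unit quaternion [x, y, z, w].
In Python, from rig import * gives the robot as it stands.
- The arm moves only by the tool move_arm, never from a script. Its argument "commands" is a list that holds one entry, the list of rows, each a list of 6 numbers: the shift along the tool's x, y, z in units of 40 mm (1.0 is 40 mm), then the turn, a rotation vector about the tool's x, y, z in rad. A call has 1 to 12 rows; each row is the pose to reach, as a shift and turn from the pose commanded when the call began, along the tool's axes at that moment; what a row does not reach only later rows make up. A row lasts 1/8 s, in which the tool goes at most 62.5 mm and 10.7 degrees, less where a joint would pass 70% of its speed; a pose out of reach is approached as far as the arm can. A call with a gripper value outside its range is refused whole. "claw" is the closure, from -1 (fully open) to 1 (shut), so that 0 is half open, set as the call begins (left out, the last holds). The fingers move at their own pace and stop on an object; "squeeze" is the grip in N (left out, the last holds). Time passes only in rows, so rows that repeat a pose let the fingers close. It gives the time, the measured TCP pose, the force, the opening and the grip force at its end, in the units of the state.
- get_obs(): the state, without advancing time (a new reading comes with each control period).
- camera(name): name is "scene" or "side" or "wrist"; returns a dict with "pixels" (480x640x3 uint8, blue, green, red), "range_z" (480x640 float32, m along the optical axis (not along the pixel's ray), 0 where there is no reading), "camera_matrix" (3x3 intrinsics, pixels), "extrinsics" (4x4, takes a point from world to camera coordinates). Camera axes: x right, y up, looking along -z (the intrinsics and any distortion apply to the point x, -y, -z); pixel columns grow to the right and rows downward; lengths in m; the calibration is good to about 2 mm. A picture is of the moment at which its call begins.
- hand_in(): hands the job in; it is judged then, once.
The state is a dict: "time": time; "q": joint angles; "joint_velocities": joint speeds; "joint_torque": joint torques, N m; "position": TCP position; "tool_rot": TCP orientation; "ft_force": force on the tool from outside, world axes, zero at the start; "moment": the same for the moment, N m; "grip_width": finger opening in m; "grip_force": force on a finger pad.
Only numpy, scipy, OpenCV 4.12 (cv2) and the standard library are available. Lean on these libraries where they do the work, as an engineer would, in place of code of your own. Each camera call takes 0.05 s, during which the arm holds its last target. There are 200 camera calls.

TASK

The coral lid has been set down on its soaking jar without catching the thread. Turn it back (counterclockwise seen from above) until its two lugs drop through the gaps in the white collar, then screw it forward (clockwise) until it is fully home at its stop, and let go. Do not try to find the gaps by turning it forward.

Things in the scene. Friction and masses are not known exactly. Their poses are not given: they have to be found in the camera images.
- lid_grip (a point): Centre of the coral lid's upright grip bar: 50 long (x) by 18 thick (y) by 44 mm high (z, up), so 22 mm above and below this point. It stands on a flat round cap 61 mm across, whose top is 22 mm and whose underside is 42 mm below this point. Point is 106 mm above the table at the start, 93 mm once the lid has dropped. Half a turn looks the same.
- lid: The same loose coral lid, about 90 g; origin on its axis, 36 mm below lid_grip, level with the underside of two lugs (15 mm wide, 4 thick) that stick out of the cap along +x and -x, in line with the bar, to 40 mm from the axis. At the start they lie on the jar's collar, 40 to 70 degrees clockwise of the gaps, with the cap's bottom in the mouth (2.5 mm play).
- jar_mouth (a point): Centre of the mouth (67 mm wide) of the coral lid's fixed grey jar (96 mm wide), level with its white collar's top, 70 mm up. x, either way, is the closed direction (two blue dashes on the collar): bar and lugs lie along it, within 5 degrees, at the stop. The gaps are 70 degrees counterclockwise of it, seen from above. The jar with the black lid is shut already.
- jar_gate (a point): Middle of one of two opposite gaps in that collar, 40 mm from the axis, 70 mm up; x points out through it. With bar and lugs within 10 degrees of this axis the lid drops 13 mm, to a ledge 57 mm up, then turns 70 degrees clockwise under the collar to its stop. Free height over the lugs there: about 6 mm at the gaps, falling to 3 at the stop.
Not all that is in view belongs to the job. There is more than one size of the lid; the job needs the larger.

How it is judged:
By the outcome, as a careful person would: the job done as asked, in the order asked, and still so for the second after the job is handed in, with the robot touching nothing.
It also fails if it takes over 40 s, if anything falls off the work surface, if the arm or the gripper's body presses on something with over 40 N, if the wrist force passes 120 N, or if a joint passes its speed limit or range.

## Working session

There is one attempt and no reset: what is moved stays moved. The work goes in short steps, Python scripts to look and compute and a tool call to move; the robot and the scene stay as the last step left them, time stands still between calls to the robot, and variables do not carry over. Pictures are saved under pics/ and viewed, at most 10 in all, crops included, and the job is handed in when it is done.

Besides the shell and the picture viewer there is one more tool, called after "Emit:" as name(argument=value, ...), one argument or row to a line, values as JSON. move_arm: Moves the arm, as the interface text tells. Its arguments: {"type":"object","properties":{"commands":{"type":"array","items":{"type":"array","items":{"type":"array","items":{"type":"number"}}}},"claw":{"type":"number"},"squeeze":{"type":"number"}},"required":["commands"]}

```bash
mkdir -p pics
cat > h.py <<'E'
from rig import *
import numpy as np, cv2
from scipy.spatial.transform import Rotation as R
def world(c,u,v,z=None):
    K=c["camera_matrix"];E=c["extrinsics"];Ri=E[:3,:3].T;o=-Ri@E[:3,3]
    d=Ri@np.array([(u-K[0,2])/K[0,0],-(v-K[1,2])/K[1,1],-1.])
    s=c["range_z"][int(round(v)),int(round(u))] if z is None else (z-o[2])/d[2]
    return o+s*d
E
python3 - <<'E'
from h import *
s=get_obs();print(s)
for n in("scene","side"):
    c=camera(n);cv2.imwrite(f"pics/{n}0.png",c["pixels"]);np.savez(f"{n}0.npz",**c)
    E=c["extrinsics"];print(n,(-E[:3,:3].T@E[:3,3]).round(3))
E
```

```text
{'time': 0.0, 'q': array([-1.28651310e+00,  5.28455536e-01,  1.43388443e+00,  6.76985086e-07,
        1.18140703e+00, -1.78493158e-01]), 'joint_velocities': array([-1.18015412e-03,  1.46843365e-03,  1.00003247e-03,  1.91619425e-03,
       -1.17630975e-03, -4.86180843e-05]), 'joint_torque': array([-1.69500527e-04, -4.40044606e+01, -1.76592457e+01,  6.33007963e-02,
        5.82660839e-02, -1.54763766e-04]), 'position': array([ 0.27895462, -0.55891324,  0.40378343]), 'tool_rot': array([ 9.73348445e-01,  2.29328681e-01, -5.66377944e-05, -1.07567988e-03]), 'ft_force': array([-0.32281386, -0.25422768, -0.10645615]), 'moment': array([-0.05799045,  0.03889107, -0.02236587]), 'grip_force': 0.0, 'grip_width': 0.08714827176017483}
scene [1.163 0.295 0.526]
side [0.306 0.491 0.423]
```

View pics/scene0.png

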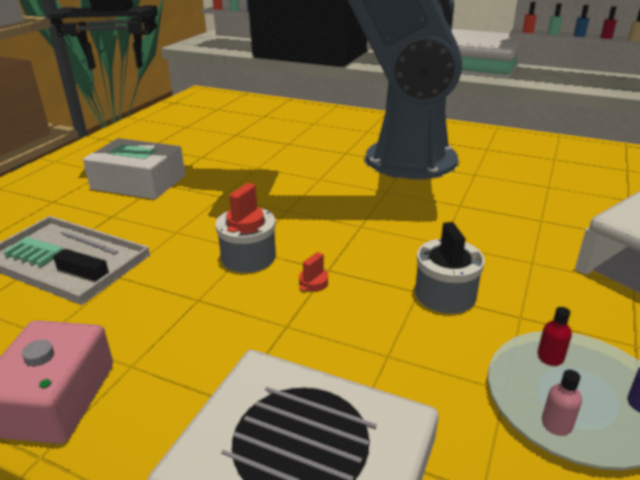

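View pics/side0.png

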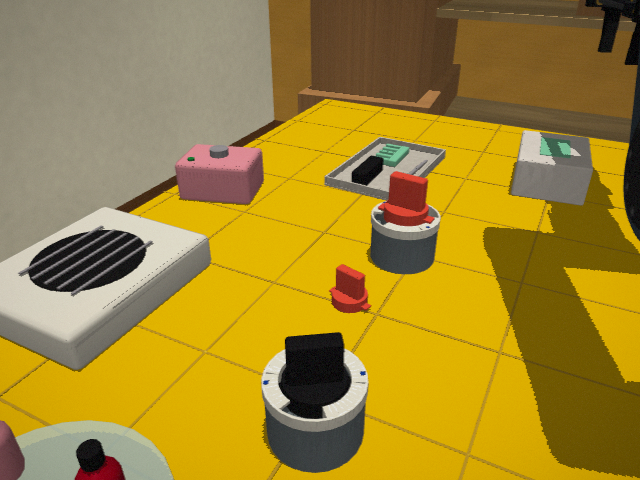

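Candidates for the lid are the coral lid on the jar (scene 245,210; side 407,200), the small coral lid lying on the table (scene 314,272; side 350,290), and the black lid on the shut jar (scene 452,245; side 315,365). I choose the first: it is the larger coral one and sits on a jar. Next I'll check it in a crop and measure it.

Run:
```python
from h import *
rois={"scene":(205,170,90,110),"side":(360,160,90,115)}
ims=[]
for n,(x,y,w,h) in rois.items():
    c=dict(np.load(f"{n}0.npz"));p=c["pixels"]
    ims.append(cv2.resize(p[y:y+110,x:x+80],None,fx=5,fy=5,interpolation=cv2.INTER_CUBIC))
    hsv=cv2.cvtColor(p,cv2.COLOR_BGR2HSV)
    P=[];W=[]
    for v in range(y,y+h):
        for u in range(x,x+w):
            H,S,V=hsv[v,u]
            q=world(c,u,v)
            if (H<8 or H>172) and S>120: P.append(q)
            elif S<60 and V>120: W.append(q)
    P=np.array(P);W=np.array(W)
    print(n,len(P),P[:,2].max())
    B=P[(P[:,2]>.095)];print(" bar",B.mean(0).round(4),B.min(0).round(4),B.max(0).round(4))
    T=P[P[:,2]>.1255]; 
    if len(T)>4:
        r=cv2.minAreaRect((T[:,:2]*1000).astype(np.float32));print(" top",len(T),T[:,2].mean(),r)
    W=W[(W[:,2]>.066)&(W[:,2]<.074)];
    if len(W)>5: print(" collar",len(W),cv2.minEnclosingCircle((W[:,:2]*1000).astype(np.float32)))
    print(cv2.minAreaRect((B[:,:2]*1000).astype(np.float32)))
cv2.imwrite("pics/crop0.png",np.hstack(ims))
```

```text
scene 1314 0.5264800499825375
 bar [ 0.5138 -0.13    0.1198] [ 0.476  -0.1512  0.0952] [1.1634 0.2947 0.5265]
 top 168 0.14474993046528797 ((828.5305786132812, 65.31117248535156), (810.966552734375, 37.697662353515625), 31.756528854370117)
 collar 540 ((499.4556579589844, -138.55255126953125), 48.58616256713867)
((829.2882080078125, 64.08723449707031), (810.966552734375, 40.57658386230469), 31.756528854370117)
side 2068 0.42338041878476196
 bar [ 0.4937 -0.1245  0.1174] [ 0.306  -0.1465  0.095 ] [0.5223 0.4908 0.4234]
 top 244 0.13861182493964655 ((393.1989440917969, 166.24771118164062), (47.673553466796875, 670.4857788085938), 19.105459213256836)
 collar 592 ((497.38470458984375, -135.5999298095703), 48.590938568115234)
((392.82769775390625, 166.1141815185547), (48.62226867675781, 670.483642578125), 19.119098663330078)
```

View pics/crop0.png

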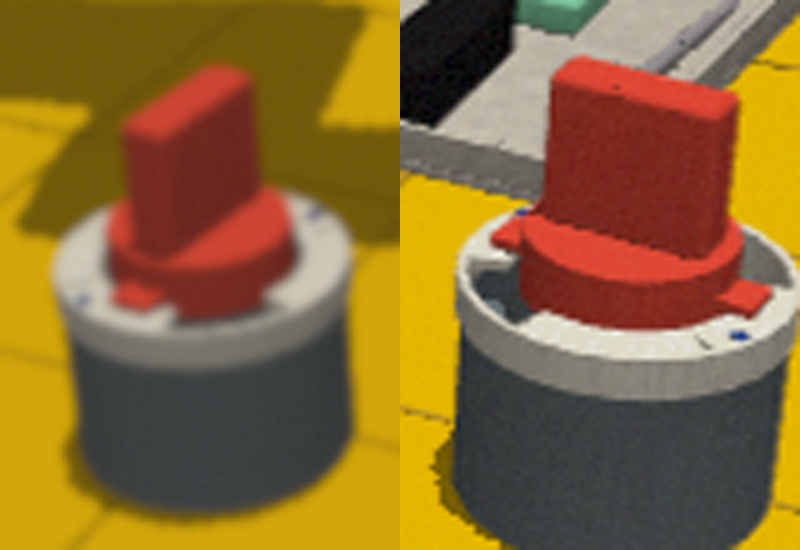

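The crop confirms it: a large coral bar and cap on a grey jar, both lugs resting on the collar, with blue dashes at scene (221.4,230) and (268.6,213) and side (384.4,202.4) and (428,227). One gap is near scene (248,233) and side (379,214).

Run:
```python
from h import *
ang=lambda d:np.degrees(np.arctan2(d[1],d[0]))
D={"scene":[(221.4,230),(268.6,213),(248,233)],"side":[(384.4,202.4),(428,227),(379,214)]}
roi={"scene":(205,170,90,110),"side":(360,160,90,115)}
for n in D:
    c=dict(np.load(f"{n}0.npz"))
    a,b,g=[world(c,*p,z=.07) for p in D[n]]
    m=(a+b)/2
    print(n,"dash mid",m.round(4),"len",np.linalg.norm(a-b).round(4),"ang",ang(b-a),"gap",ang(g-m),np.linalg.norm(g-m))
    x,y,w,h=roi[n];hsv=cv2.cvtColor(c["pixels"],cv2.COLOR_BGR2HSV)
    P=np.array([world(c,u,v) for v in range(y,y+h) for u in range(x,x+w) if (hsv[v,u,0]<8 or hsv[v,u,0]>172) and hsv[v,u,1]>120 and c["range_z"][v,u]>0])
    P=P[(P[:,2]>.1)&(P[:,2]<.14)];T=P[P[:,2]>.126]
    for Q in(P,T):print(len(Q),Q[:,2].max(),cv2.minAreaRect((Q[:,:2]*1000).astype(np.float32)))
    # vertical side face direction
    S=P[P[:,2]<.122][:,:2];mm=np.median(S,0);_,_,V=np.linalg.svd(S-mm);print("face dir",ang(V[0]))
s=get_obs();print(R.from_quat(s["tool_rot"]).as_matrix().round(3))
```

```text
scene dash mid [ 0.4982 -0.1382  0.07  ] len 0.0884 ang 151.06921536533852 gap 36.21478842513532 0.0373451514053358
517 0.13092778778093372 ((500.43011474609375, -138.94296264648438), (19.465269088745117, 49.95564651489258), 85.70882415771484)
151 0.13092778778093372 ((500.2518615722656, -137.42840576171875), (15.183392524719238, 46.8487663269043), 81.16969299316406)
face dir -12.504914965619083
side dash mid [ 0.4974 -0.1374  0.07  ] len 0.0879 ang 152.43930348008513 gap 25.802626976337248 0.03657441019157736
871 0.12989065568527747 ((496.9519348144531, -135.10357666015625), (20.254905700683594, 50.465484619140625), 85.04381561279297)
216 0.12989065568527747 ((497.33831787109375, -136.28501892089844), (17.967636108398438, 49.49148178100586), 85.04381561279297)
face dir 176.8697098233867
[[ 0.895  0.446 -0.001]
 [ 0.446 -0.895  0.002]
 [ 0.    -0.002 -1.   ]]
```

Bar is at −5°, closed direction ≈151.7° (=−28.3°) and gaps ≈41.7°, so it needs about 47° CCW, which fits the stated 40–70°. Lid axis is ≈(0.498, −0.137). First I'll move above it.

Emit:
move_arm(
  commands=[
    [[9.6,-7.0,1.5,0,0,0.55],[9.6,-7.0,1.5,0,0,0.55],[9.6,-7.0,1.5,0,0,0.55],[9.6,-7.0,1.5,0,0,0.55],[9.6,-7.0,1.5,0,0,0.55],[9.6,-7.0,1.5,0,0,0.55],[9.6,-7.0,1.5,0,0,0.55],[9.6,-7.0,1.5,0,0,0.55],[9.6,-7.0,1.5,0,0,0.55],[9.6,-7.0,1.5,0,0,0.55],[9.6,-7.0,1.5,0,0,0.55],[9.6,-7.0,1.5,0,0,0.55]],
  ],
  claw=-1,
  squeeze=15,
)

```text
time: 1.6
position: [0.4973, -0.1384, 0.3449]
tool_rot: [0.999, -0.045, 0.0, 0.0]
ft_force: [0.9, 0.2, -0.2]
grip_width: 0.0871
grip_force: 0.0
```

```bash
cat >> h.py <<'E'
def to(p,yaw_deg):
    s=get_obs();M=R.from_quat(s["tool_rot"]).as_matrix()
    print("t",s["time"],"pos",s["position"].round(4),"yaw",np.degrees(np.arctan2(M[1,0],M[0,0])).round(2),"F",s["ft_force"].round(2),"M",s["moment"].round(2),"w",s["grip_width"],"gf",s["grip_force"])
    T=R.from_euler("z",yaw_deg,degrees=True).as_matrix()@np.diag([1,-1,-1.])
    print("shift",(M.T@(np.array(p)-s["position"])/.04).round(3),"rotvec",R.from_matrix(M.T@T).as_rotvec().round(3))
E
python3 - <<'E'
from h import *
to([.498,-.137,.274],-5)
c=camera("wrist");cv2.imwrite("pics/wrist1.png",c["pixels"]);np.savez("wrist1.npz",**c)
E
```

```text
t 1.6 pos [ 0.4973 -0.1384  0.3449] yaw -5.12 F [ 0.85  0.16 -0.19] M [ 0.05  0.02 -0.01] w 0.08712359529263387 gf 0.0
shift [ 0.013 -0.037  1.772] rotvec [ 0.    -0.    -0.002]
```

View pics/wrist1.png

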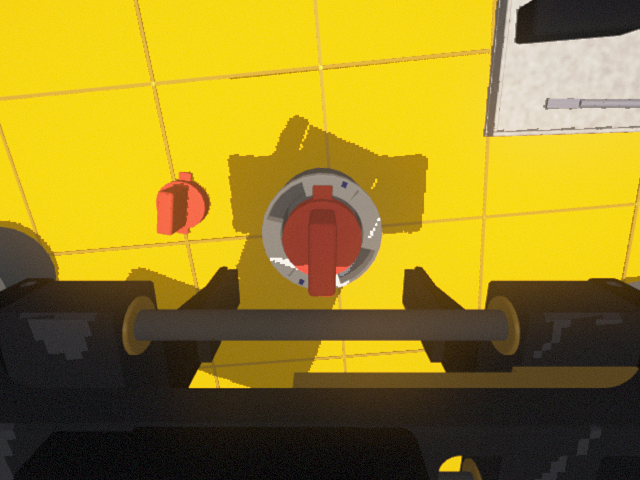

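The wrist view shows the bar standing upright at (322,252), centred between the fingers and in line with tool x. The dashes are at (344,184) and (301,282), and the gaps at about (285,205) and (365,258).

Run:
```python
from h import *
c=dict(np.load("wrist1.npz"))
a,b=world(c,344,184,z=.07),world(c,301,282,z=.07)
d=a-b;print("closed",(a+b)/2,np.linalg.norm(d),np.degrees(np.arctan2(d[1],d[0])))
hsv=cv2.cvtColor(c["pixels"],cv2.COLOR_BGR2HSV)
P=np.array([world(c,u,v) for v in range(160,300) for u in range(260,385) if (hsv[v,u,0]<8 or hsv[v,u,0]>172) and hsv[v,u,1]>120])
T=P[P[:,2]>.12];print(len(T),T[:,2].mean(),cv2.minAreaRect((T[:,:2]*1000).astype(np.float32)))
C=P[(P[:,2]>.08)&(P[:,2]<.088)];print(len(C),cv2.minEnclosingCircle((C[:,:2]*1000).astype(np.float32)))
for p in[(285,205),(365,258)]:
    g=world(c,*p,z=.07)-(a+b)/2;print(np.degrees(np.arctan2(g[1],g[0])),np.linalg.norm(g))
```

```text
closed [ 0.49794068 -0.13892156  0.07      ] 0.08838716095255532 -27.860962327294835
2076 0.1299592883296602 ((525.2965698242188, -141.6708526611328), (17.78209686279297, 102.46865844726562), 84.40773010253906)
2922 ((498.5662841796875, -138.66592407226562), 30.550935745239258)
44.114030794812365 0.03747355387575308
-124.00261045360588 0.040334350359375735
```

Wrist view agrees: jar centre (0.498,−0.138), closed −28°, gap +42°. I'll descend and grip.

Emit:
move_arm(
  commands=[
    [[0.02,0,0.8,0,0,0],[0.02,0,1.4,0,0,0],[0.02,0,1.77,0,0,0],[0.02,0,1.77,0,0,0],[0.02,0,1.77,0,0,0]],
  ],
)

```text
time: 2.28
position: [0.4988, -0.1376, 0.2746]
tool_rot: [0.999, -0.044, 0.001, 0.0]
ft_force: [0.0, -1.0, -0.1]
grip_width: 0.087
grip_force: 0.0
```

Emit:
move_arm(
  commands=[
    [[0,0,0,0,0,0],[0,0,0,0,0,0],[0,0,0,0,0,0],[0,0,0,0,0,0],[0,0,0,0,0,0],[0,0,0,0,0,0],[0,0,0,0,0,0],[0,0,0,0,0,0]],
  ],
  claw=1,
  squeeze=10,
)

```text
time: 3.28
position: [0.4985, -0.1374, 0.274]
tool_rot: [0.999, -0.044, 0.0, 0.0]
ft_force: [-0.7, -0.6, 0.5]
grip_width: 0.0176
grip_force: 10.0
```

Gripped: width is 17.6 mm against the 18 mm bar. Now I'll turn it back about 47.5° (tool z −0.83).

Emit:
move_arm(
  commands=[
    [[0,0,0,0,0,-0.08],[0,0,0,0,0,-0.16],[0,0,0,0,0,-0.24],[0,0,0,0,0,-0.32],[0,0,0,0,0,-0.4],[0,0,0,0,0,-0.48],[0,0,0,0,0,-0.56],[0,0,0,0,0,-0.64],[0,0,0,0,0,-0.72],[0,0,0,0,0,-0.8],[0,0,0,0,0,-0.83],[0,0,0,0,0,-0.83]],
  ],
)

```text
time: 4.78
position: [0.4984, -0.1373, 0.2739]
tool_rot: [0.932, 0.363, -0.0, -0.0]
ft_force: [0.7, 0.2, -1.1]
grip_width: 0.0177
grip_force: 10.0
```

Run:
```python
from h import *
to([.498,-.138,.261],42)
```

```text
t 4.775 pos [ 0.4984 -0.1373  0.2739] yaw 42.52 F [ 0.68  0.18 -1.14] M [ 0.02  0.01 -0.02] w 0.017651582559983184 gf 9.989093010590295
shift [-0.02   0.007  0.321] rotvec [-0.     0.     0.009]
```

At 42.5°, aligned with the gap. Lowering gently with the lid in the grip.

Emit:
move_arm(
  commands=[
    [[0,0,0.05,0,0,0],[0,0,0.1,0,0,0],[0,0,0.15,0,0,0],[0,0,0.2,0,0,0],[0,0,0.25,0,0,0],[0,0,0.3,0,0,0],[0,0,0.3,0,0,0]],
  ],
)

```text
time: 5.65
position: [0.4984, -0.1373, 0.2618]
tool_rot: [0.932, 0.363, -0.0, -0.0]
ft_force: [-0.7, 0.3, -1.2]
grip_width: 0.0176
grip_force: 10.0
```

Run:
```python
from h import *
to([.498,-.138,.261],42)
ims=[]
for n,(x,y) in {"scene":(205,150),"side":(365,140)}.items():
    ims.append(cv2.resize(camera(n)["pixels"][y:y+120,x:x+80],None,fx=5,fy=5,interpolation=cv2.INTER_CUBIC))
cv2.imwrite("pics/drop.png",np.hstack(ims))
```

```text
t 5.65 pos [ 0.4984 -0.1373  0.2618] yaw 42.56 F [-0.69  0.27 -1.19] M [ 0.04  0.   -0.01] w 0.017583416266154225 gf 9.98922019208294
shift [-0.02   0.006  0.019] rotvec [-0.    0.    0.01]
```

View pics/drop.png

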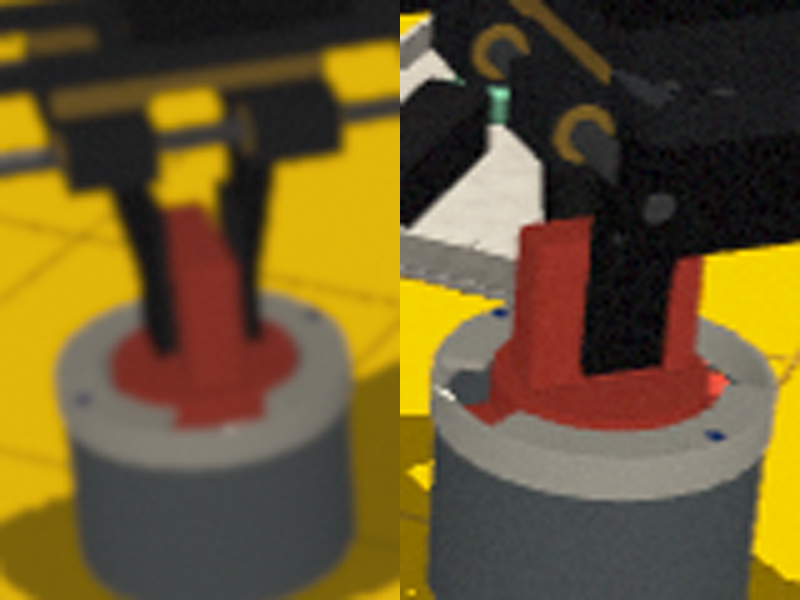

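The lug sits in the gap (crop 220,405) and the cap has sunk 12 mm with no force. I'll lower the last bit and turn clockwise.

Emit:
move_arm(
  commands=[
    [[0,0,0.02,0,0,0],[0,0,0.02,0,0,0.08],[0,0,0.02,0,0,0.16],[0,0,0.02,0,0,0.24],[0,0,0.02,0,0,0.32],[0,0,0.02,0,0,0.4],[0,0,0.02,0,0,0.48],[0,0,0.02,0,0,0.56],[0,0,0.02,0,0,0.62],[0,0,0.02,0,0,0.62]],
  ],
)

```text
time: 7.0
position: [0.4985, -0.1373, 0.2612]
tool_rot: [0.998, 0.062, 0.0, 0.0]
ft_force: [0.4, -0.0, -1.4]
grip_width: 0.0178
grip_force: 10.0
```

Run:
```python
from h import *
to([.498,-.138,.261],-28)
```

```text
t 7.0 pos [ 0.4985 -0.1373  0.2612] yaw 7.08 F [ 0.42 -0.02 -1.42] M [0.02 0.04 0.  ] w 0.017758806756626923 gf 9.989451415394797
shift [-0.014  0.015  0.005] rotvec [ 0.    -0.     0.612]
```

Turning freely. Continuing to the stop and a little past, with a firmer grip.

Emit:
move_arm(
  commands=[
    [[0,0,0,0,0,0.08],[0,0,0,0,0,0.16],[0,0,0,0,0,0.24],[0,0,0,0,0,0.32],[0,0,0,0,0,0.4],[0,0,0,0,0,0.48],[0,0,0,0,0,0.54],[0,0,0,0,0,0.57],[0,0,0,0,0,0.6],[0,0,0,0,0,0.62],[0,0,0,0,0,0.62]],
  ],
  squeeze=15,
)

```text
time: 8.38
position: [0.4982, -0.1376, 0.2611]
tool_rot: [0.969, -0.246, -0.0, 0.0]
ft_force: [-3.4, -2.4, -0.6]
grip_width: 0.0178
grip_force: 15.0
```

Run:
```python
from h import *
to([.498,-.138,.261],-28)
```

```text
t 8.375 pos [ 0.4982 -0.1376  0.2611] yaw -28.43 F [-3.38 -2.39 -0.58] M [-0.61  0.48  0.11] w 0.017833000459319688 gf 15.011982098252275
shift [0.001 0.011 0.003] rotvec [ 0.001  0.001 -0.008]
```

Moment and side force are starting to rise, so I'll push a little further to confirm the stop.

Emit:
move_arm(
  commands=[
    [[0,0,0,0,0,0.02],[0,0,0,0,0,0.04],[0,0,0,0,0,0.06],[0,0,0,0,0,0.06]],
  ],
)

```text
time: 8.88
position: [0.4978, -0.1381, 0.2611]
tool_rot: [0.962, -0.274, -0.001, 0.001]
ft_force: [-4.9, -6.6, 0.1]
grip_width: 0.018
grip_force: 15.2
```

Run:
```python
from h import *
to([.498,-.138,.261],-28)
```

```text
t 8.875 pos [ 0.4978 -0.1381  0.2611] yaw -31.8 F [-4.88 -6.63  0.09] M [-1.29  1.    0.26] w 0.018010028975558527 gf 15.151791470416356
shift [ 0.002 -0.004  0.004] rotvec [ 0.003  0.001 -0.066]
```

Resistance is clear: Mz 0.26 N·m and side force up to 8 N. I'll release, rise and look.

Emit:
move_arm(
  commands=[
    [[0,0,0,0,0,0],[0,0,0,0,0,0],[0,0,0,0,0,0],[0,0,0,0,0,0],[0,0,0,0,0,0],[0,0,0,0,0,0],[0,0,-1,0,0,0],[0,0,-2,0,0,0],[0,0,-2.2,0,0,0],[0,0,-2.2,0,0,0]],
  ],
  claw=-1,
)

```text
time: 10.12
position: [0.4983, -0.1372, 0.3493]
tool_rot: [0.961, -0.275, 0.0, 0.0]
ft_force: [0.1, -0.6, -0.3]
grip_width: 0.087
grip_force: 0.0
```

Run:
```python
from h import *
to([.498,-.138,.261],-28)
ims=[]
for n,(x,y,x1) in {"wrist":(240,150,160),"scene":(205,150,80),"side":(365,140,80)}.items():
    c=camera(n);p=c["pixels"];k=400//x1 if n!="wrist" else 2.5
    ims.append(cv2.resize(p[y:y+(160 if n=="wrist" else 120),x:x+x1],(266,400 if n!="wrist" else 266),interpolation=cv2.INTER_CUBIC))
    if n=="wrist": ims[-1]=np.vstack([ims[-1],np.zeros((134,266,3),np.uint8)])
    hsv=cv2.cvtColor(p,cv2.COLOR_BGR2HSV)
    m=((hsv[...,0]<8)|(hsv[...,0]>172))&(hsv[...,1]>120)&(c["range_z"]>0)
    P=np.array([world(c,u,v) for v,u in zip(*np.nonzero(m))])
    P=P[np.hypot(P[:,0]-.498,P[:,1]+.138)<.045]
    T=P[(P[:,2]>.108)&(P[:,2]<.125)];F=P[(P[:,2]>.08)&(P[:,2]<.125)]
    for Q in(T,F):
        r=cv2.minAreaRect((Q[:,:2]*1000).astype(np.float32));a=r[2]+(90 if r[1][1]>r[1][0] else 0)
        print(n,len(Q),"top",np.percentile(Q[:,2],95).round(4),r,"bar ang",a-180)
cv2.imwrite("pics/end.png",cv2.resize(np.hstack(ims),(798,400)))
```

```text
t 10.125 pos [ 0.4983 -0.1372  0.3493] yaw -31.93 F [ 0.07 -0.6  -0.34] M [ 0.06  0.02 -0.02] w 0.0870059296543922 gf 0.0
shift [2.000e-03 2.000e-02 2.208e+00] rotvec [-0.    -0.001 -0.069]
wrist 1790 top 0.1165 ((497.8276672363281, -138.3192138671875), (17.997413635253906, 49.57137680053711), 60.07499694824219) bar ang -29.925003051757812
wrist 1997 top 0.1165 ((497.853759765625, -138.33984375), (18.014392852783203, 49.6312141418457), 60.110904693603516) bar ang -29.889095306396484
scene 193 top 0.1164 ((501.3428649902344, -135.20773315429688), (11.184682846069336, 47.39968490600586), 58.327911376953125) bar ang -31.672088623046875
scene 641 top 0.1157 ((501.68450927734375, -135.4404754638672), (14.420693397521973, 48.122684478759766), 56.25402069091797) bar ang -33.74597930908203
side 316 top 0.1158 ((495.31982421875, -133.92056274414062), (18.208505630493164, 47.69856643676758), 58.95358657836914) bar ang -31.04641342163086
side 923 top 0.1155 ((495.98333740234375, -134.76492309570312), (19.05900764465332, 51.13777160644531), 61.123172760009766) bar ang -28.876827239990234
```

View pics/end.png

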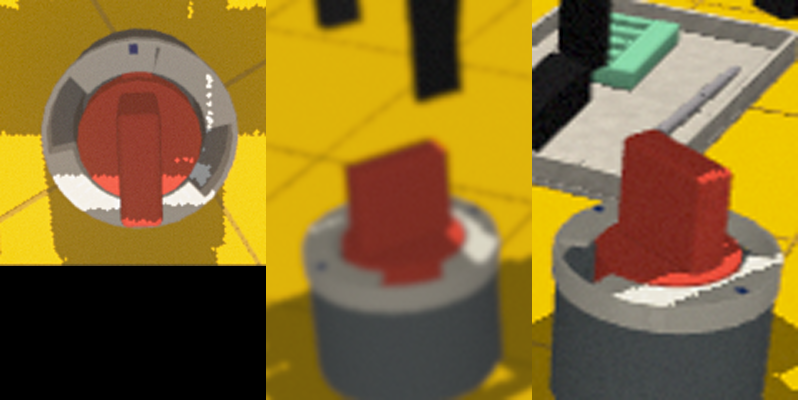

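The bar lies at −30°, within 2° of the dashes (−28°). Its top is 13.5 mm lower than at the start, both gaps are empty (wrist crop 68,115 and 215,165), and the gripper is clear. Handing in.

```bash
python3 -c "
from rig import *
print(hand_in())"
```

```text
the job is handed in; nothing more can be done
None
```

The coral lid was turned back about 47°, dropped through the gaps, screwed clockwise to its stop (bar within about 2° of the closed dashes), released, and handed in at about 10 s; the judge's result was not shown.

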